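# Load the tile crate in reverse of the sample row

## Task

Move the four glazed tiles from the light-wood drying rack into the dark-wood crate rack, one to a slot, in the reverse order of the small samples on the plywood board: seen from the robot, the tile matching the leftmost sample goes into the crate's rightmost slot, and so on along the row, until the tile matching the rightmost sample stands in the leftmost slot. Lower each fragile tile gently, without dropping or ramming it, so that it stands on the same edge as now, fully down and centred along its slot; the plain terracotta tile is not needed in the crate.

Things in the scene. Friction and masses are not known exactly. Their poses are not given: they have to be found in the camera images.
- tile_blue: Loose cobalt blue tile, a cream diamond on its face, 100 x 100 x 14 mm, 0.26 kg, on edge in the light-wood drying rack, foot 15 mm above the table. Origin: centre of the lower edge; x along its width, y through its 14 mm thickness (glaze at -y, terracotta back at +y), z up. Its top 55 mm stand clear. Five tiles, 66 mm apart, in any order; the plain terracotta one is not part of the job.
- tile_white: Loose cream white tile, a blue cross on its face, 100 x 100 x 14 mm, 0.26 kg, on edge in the light-wood drying rack, foot 15 mm above the table. Origin: centre of the lower edge; x along its width, y through its 14 mm thickness (glaze at -y, terracotta back at +y), z up. Its top 55 mm stand clear. Five tiles, 66 mm apart, in any order; the plain terracotta one is not part of the job.
- tile_ochre: Loose ochre yellow tile, a blue disc on its face, 100 x 100 x 14 mm, 0.26 kg, on edge in the light-wood drying rack, foot 15 mm above the table. Origin: centre of the lower edge; x along its width, y through its 14 mm thickness (glaze at -y, terracotta back at +y), z up. Its top 55 mm stand clear. Five tiles, 66 mm apart, in any order; the plain terracotta one is not part of the job.
- tile_green: Loose green tile, three cream bars on its face, 100 x 100 x 14 mm, 0.26 kg, on edge in the light-wood drying rack, foot 15 mm above the table. Origin: centre of the lower edge; x along its width, y through its 14 mm thickness (glaze at -y, terracotta back at +y), z up. Its top 55 mm stand clear. Five tiles, 66 mm apart, in any order; the plain terracotta one is not part of the job.
- sample_blue: Flat cobalt blue sample with a cream diamond, 46 x 46 x 7 mm, fixed on the sample board; it stands for tile_blue. Origin: centre of its underside. The four samples lie in one row along the board's y, 62 mm apart, in any order.
- sample_white: Flat cream white sample with a blue cross, 46 x 46 x 7 mm, fixed on the sample board; it stands for tile_white. Origin: centre of its underside. The four samples lie in one row along the board's y, 62 mm apart, in any order.
- sample_ochre: Flat ochre yellow sample with a blue disc, 46 x 46 x 7 mm, fixed on the sample board; it stands for tile_ochre. Origin: centre of its underside. The four samples lie in one row along the board's y, 62 mm apart, in any order.
- sample_green: Flat green sample with three cream bars, 46 x 46 x 7 mm, fixed on the sample board; it stands for tile_green. Origin: centre of its underside. The four samples lie in one row along the board's y, 62 mm apart, in any order.
- crate_rack: Fixed dark-wood rack, blue end caps, empty, left or right of the drying rack. Base 130 (x) x 292 (y) x 15 mm; origin: centre of the underside; y roughly to the robot's left. Four slots along x, at y = -105, -35, 35, 105 mm: floor 15 mm above the table, V 18 mm wide at the floor, 31 at the mouth, 45 deep, walls 110 long, ends open; the drying rack's slots are alike. Tiles in it reach 115 mm.
- sample_board: Flat plywood board 75 (x) x 270 (y) x 10 mm, fixed, beyond the racks as seen from the robot. Origin: centre of its underside; y runs along the row of samples, roughly to the robot's left; the samples' places are at y = -93, -31, 31, 93 mm.

How it is judged:
By the outcome, as a careful person would: the job done as asked, in the order asked, and still so for the second after the job is handed in, with the robot touching nothing.
It also fails if it takes over 128 s, if anything falls off the work surface, if the arm or the gripper's body presses on something with over 40 N, if the wrist force passes 120 N, or if a joint passes its speed limit or range.

## Robot

A 7-joint arm with a two-finger parallel gripper is mounted at the origin on the work surface. World frame = base frame: x ahead of the robot, y to its left, z up, the work surface at z = 0. Lengths are in m, angles in rad, forces in N, time in s.
With the tool pointing down it reaches from about 0.425 to 0.925 m from the base axis. Payload 6.8 kg.
Tool frame: the origin (TCP) lies at the very end of the fingers, on their centre line; the grasp point (between the pads) lies 19 mm behind it; z points along the fingers, y is the direction in which the jaws open and shut (so a half turn about z gives the same grasp; the last joint's range is limited). The gripper opens to 85 mm and grips with 20 to 120 N. Pads are 22 mm wide; open, the fingers measure 114 mm over their backs; the gripper's body (76 mm by 85 mm) begins 54 mm behind the grasp point. The pads swing forward as they close: fully open they stand 13 mm farther back than shut.
Start: joints at [1.032, 0.477, 0.022, 1.555, -0.011, 1.109, -0.083], TCP at [0.282, -0.613, 0.231] pointing down, gripper open.
Joint ranges: [-2.96, 2.96], [-0.34, 2.1], [-1.41, 1.46], [0.24, 2.44], [-1.37, 4.51], [0.17, 1.92], [-2.96, 2.96]. Speed limits (rad/s): [2.39, 2.39, 3.14, 3.14, 3.14, 3.14, 3.14].

## Interface

Orientations are given as a unit quaternion [w, x, y, z].
In Python, from station import bot gives the robot as it stands.
- The arm moves only by the tool step_arm, never from a script. Its argument "rows" is one flat list of numbers, 5 for each row, row after row: the shift along the world's x, y, z in mm, then the turn about the world's z in rad, then the opening, from 0 (shut) to 1 (fully open). In form: [x, y, z, spin, jaw, x, y, z, spin, jaw, ...]. A call has 1 to 12 rows; each row shifts and turns the commanded pose from where the row before left it; what a row does not reach is not made up. A row lasts 1/10 s, in which the tool goes at most 50 mm and 8.59 degrees, less where a joint would pass 70% of its speed; a pose out of reach is approached as far as the arm can. A call is refused whole if a number of a shift passes 50 or a number of a turn 0.15, either way. A call with a gripper value outside its range is refused whole. The fingers move at their own pace and stop on an object; "squeeze" is the grip in N (left out, the last holds). Time passes only in rows, so rows that do not move let the fingers close. It gives the time, the measured TCP pose, the force and the opening at its end, in the units of the state.
- bot.get_obs(): the state, without advancing time (a new reading comes with each control period).
- bot.read_camera(name): name is "scene" or "side" or "wrist"; returns (picture, depth): 400x640x3 uint8, red, green, blue; 400x640 float32, m along the optical axis (not along the pixel's ray), 0 where there is no reading.
- bot.camera_info(name): a dict with "camera_matrix" (3x3 intrinsics, pixels), "rvec" (rotation vector, rad) and "tvec" (3), from world to camera coordinates, as OpenCV has them. Camera axes: x right, y down, z forward; pixel columns grow to the right and rows downward; lengths in m; the calibration is good to about 2 mm. A picture is of the moment at which its call begins: read the wrist's pose just before it. camera_info takes no time and is no camera call; for the wrist camera it gives the pose at the moment of the call.
- bot.hand_in(): hands the job in, once; it reports no verdict.
Trained networks look in the newest picture that a camera, given by its name, has taken for a name from the list of things; names that differ only in an ending like _2 or _b are one class to them, and where a whole thing is asked for, a point or a joint stands for the part that bears it (a point fixed in the world has none). Each returns a list of dicts, best first, with "score" (0 to 1); they miss things now and then, are a little off and sometimes report something else, mostly with a low value. They report only what shows in the picture. A call takes as long as a camera call.
- bot.recognise(camera, label): "at" ([x, y, z] in m, in world coordinates, good to about 4 mm: the middle of the surface that is visible of it).
- bot.regions_of(camera, label): "pixels" (400x640 bool, what is visible of it).
The state is a dict: "t": time; "q": joint angles; "joint_vel": joint speeds; "joint_torque": joint torques, N m; "eef_pos": TCP position; "tool_rot": TCP orientation; "contact_force": force on the tool from outside, world axes, zero at the start; "torque": the same for the moment, N m; "gripper_width": opening from 0.0 (shut) to 1.0 (fully open).
Only numpy, scipy, OpenCV 4.12 (cv2) and the standard library are available. Lean on these libraries where they do the work, as an engineer would, in place of code of your own. Each camera call takes 0.05 s, during which the arm holds its last target.

## Working session

There is one attempt and no reset: what is moved stays moved. The work goes in short steps, Python scripts to look and compute and a tool call to move; the robot and the scene stay as the last step left them, time stands still between calls to the robot, and variables do not carry over. Pictures are saved under pics/ and viewed, and the job is handed in when it is done.

Besides the shell and the picture viewer there is one more tool, called after "Call:" as name(argument=value, ...) on one line, values as JSON. step_arm: Moves the arm, as the interface text tells. Its arguments: {"type":"object","properties":{"rows":{"type":"array"},"squeeze":{"type":"number"}},"required":["rows"]}

```bash
mkdir -p pics; ls
cat > h.py <<'E'
import numpy as np, cv2
from station import bot
def save(name,fn):
    p,d=bot.read_camera(name); cv2.imwrite('pics/'+fn,cv2.cvtColor(p,cv2.COLOR_RGB2BGR)); return p,d
def world(name,px,d,ci=None):
    ci=ci or bot.camera_info(name); K=np.array(ci['camera_matrix']); R=cv2.Rodrigues(np.array(ci['rvec'],float))[0]; t=np.array(ci['tvec'],float).ravel()
    px=np.atleast_2d(px); z=d[px[:,1],px[:,0]]
    c=np.c_[(px[:,0]-K[0,2])/K[0,0]*z,(px[:,1]-K[1,2])/K[1,1]*z,z]
    return (c-t)@R
E
python3 - <<'E'
from h import *
for c in ['scene','side','wrist']: save(c,c+'0.png')
o=bot.get_obs(); print({k:np.round(v,3) for k,v in o.items()})
E
```

```text
pics
{'t': np.float64(0.15), 'q': array([ 1.032,  0.478,  0.022,  1.556, -0.012,  1.109, -0.083]), 'joint_vel': array([ 0.001, -0.003,  0.001, -0.004, -0.   ,  0.001, -0.002]), 'joint_torque': array([ 3.0000e-03, -5.9692e+01,  1.6100e+00, -2.8149e+01,  1.3000e-02,
        7.0000e-03, -0.0000e+00]), 'eef_pos': array([ 0.282, -0.613,  0.231]), 'tool_rot': array([-0.001,  0.977,  0.214, -0.   ]), 'contact_force': array([ 0.379, -0.529,  0.39 ]), 'torque': array([ 0.007, -0.056, -0.018]), 'gripper_width': np.float64(1.0)}
```

View pics/scene0.png

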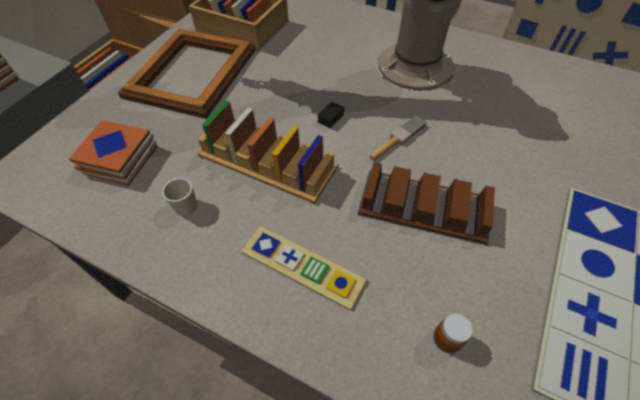

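View pics/side0.png

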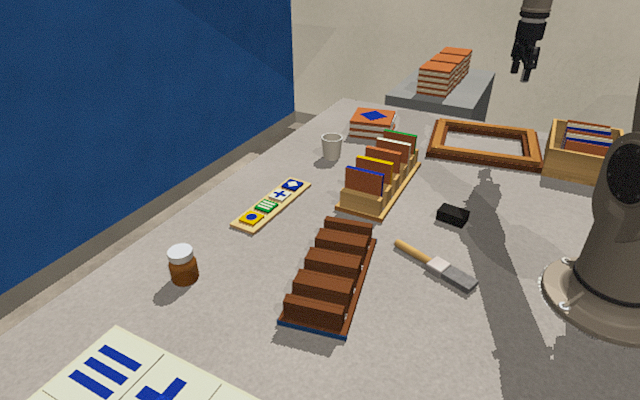

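View pics/wrist0.png

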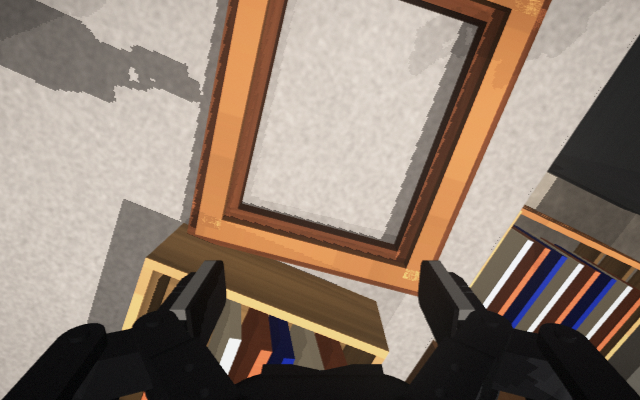

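The robot base is at the top of the scene view, (415,60), so the robot's left is the image's right. Seen from the robot, the samples run left to right as ochre (340,283), green (315,269), white (290,257), blue (265,244). The crate, left to right, must therefore be blue, white, green, ochre. The tiles in the drying rack, from image left, are green, white, plain, ochre, blue.

Run:
```python
from h import *
np.set_printoptions(precision=4,suppress=True)
for cam in ['scene','side']:
    p,d=save(cam,cam+'1.png')
    for l in ['tile_blue','tile_white','tile_ochre','tile_green','sample_blue','sample_white','sample_ochre','sample_green','crate_rack','sample_board']:
        r=bot.recognise(cam,l); print(cam,l,[(np.round(x['at'],3),round(x['score'],2)) for x in r[:3]])
        g=bot.regions_of(cam,l)
        if not g or 'sample' in l: continue
        m=g[0]['pixels']&(d>0); v,u=np.nonzero(m); P=world(cam,np.c_[u,v],d)
        np.save(f'{cam}_{l}.npy',P)
        zt=P[:,2].max(); 
        T=P[P[:,2]>0.110] if 'tile' in l else P[P[:,2]>0.055]
        if len(T)>5:
            c=T[:,:2].mean(0); w,V=np.linalg.eigh(np.cov((T[:,:2]-c).T)); ax=V[:,1]
            s=(T[:,:2]-c)@ax
            print('   n',len(P),len(T),'zmax',zt,'c',c,'mid',c+ax*(s.max()+s.min())/2,'ang',np.degrees(np.arctan2(ax[1],ax[0])),'len',np.ptp(s),'w',np.ptp((T[:,:2]-c)@V[:,0]))
print(bot.get_obs()['t'])
```

```text
scene tile_blue [(array([ 0.567, -0.069,  0.088]), 0.8)]
   n 794 248 zmax 0.11906229125066556 c [ 0.5605 -0.0774] mid [ 0.5581 -0.0774] ang -179.90690404352796 len 0.1005501318094455 w 0.015270259336185133
scene tile_white [(array([ 0.555, -0.269,  0.088]), 0.68)]
   n 852 225 zmax 0.11915865071016701 c [ 0.5542 -0.2748] mid [ 0.551  -0.2748] ang 179.9889581002257 len 0.10205909373334046 w 0.016984911429776442
scene tile_ochre [(array([0.78 , 0.111, 0.016]), 0.68), (array([ 0.561, -0.134,  0.089]), 0.58)]
   n 770 224 zmax 0.1196195489225082 c [ 0.561 -0.143] mid [ 0.5582 -0.143 ] ang 179.52284979508914 len 0.09831304898418239 w 0.016488087883014285
scene tile_green [(array([ 0.56 , -0.331,  0.092]), 0.65)]
   n 814 204 zmax 0.11970220740228169 c [ 0.5562 -0.3407] mid [ 0.5542 -0.3408] ang -179.12597908681602 len 0.09810587850633162 w 0.016470163479280098
scene sample_blue [(array([ 0.769, -0.077,  0.012]), 0.58)]
scene sample_white [(array([ 0.775, -0.016,  0.015]), 0.66)]
scene sample_ochre [(array([0.781, 0.108, 0.016]), 0.58)]
scene sample_green [(array([0.775, 0.047, 0.015]), 0
[... 921 characters left out ...]
,  0.104]), 0.9)]
   n 367 95 zmax 0.11529248473968376 c [ 0.5514 -0.3357] mid [ 0.5508 -0.3356] ang 177.74276140440784 len 0.10294306702740619 w 0.06604407001274666
side sample_blue [(array([ 0.772, -0.072,  0.017]), 0.57)]
side sample_white [(array([ 0.771, -0.011,  0.013]), 0.57)]
side sample_ochre [(array([0.774, 0.114, 0.013]), 0.62)]
side sample_green [(array([0.771, 0.05 , 0.017]), 0.72)]
side crate_rack [(array([0.49 , 0.257, 0.051]), 0.88), (array([ 0.551, -0.069,  0.091]), 0.56)]
   n 7644 3218 zmax 0.06175367519700331 c [0.5019 0.2192] mid [0.5057 0.1992] ang 100.806400823543 len 0.28271465732066736 w 0.1100682634905012
side sample_board [(array([0.753, 0.061, 0.005]), 0.85)]
2.25
```

Run:
```python
from h import *
np.set_printoptions(precision=4,suppress=True)
ci=bot.camera_info('wrist'); R=cv2.Rodrigues(np.array(ci['rvec'],float))[0]; t=np.array(ci['tvec'],float).ravel()
print(ci['camera_matrix'],-R.T@t,R, bot.get_obs()['eef_pos'])
```

```text
[[332.7443   0.     321.7734]
 [  0.     332.7443 200.3929]
 [  0.       0.       1.    ]] [ 0.351  -0.5811  0.3733] [[ 0.4177 -0.9086 -0.0008]
 [-0.8669 -0.3988  0.2989]
 [-0.2719 -0.1242 -0.9543]] [ 0.2819 -0.6133  0.2313]
```

Call:
step_arm(rows=[0, 0, 35, -0.11, 1, 10, 0, 35, -0.11, 1, 20, 10, 30, -0.11, 1, 30, 30, 20, -0.1, 1, 30, 40, 10, 0, 1, 30, 40, 0, 0, 1, 30, 40, 0, 0, 1, 30, 40, 0, 0, 1, 20, 40, 0, 0, 1, 10, 40, 0, 0, 1, 0, 30, 0, 0, 1, 0, 0, 0, 0, 1])

```text
t: 3.45
eef_pos: [0.4929, -0.2987, 0.3615]
tool_rot: [-0.001, 1.0, 0.004, 0.001]
contact_force: [-0.2, -0.7, 0.6]
gripper_width: 0.997
```

Call:
step_arm(rows=[40, 45, 0, 0, 1, 40, 45, 0, 0, 1, 0, 0, 0, 0, 1, 0, 0, 0, 0, 1])

```text
t: 3.85
eef_pos: [0.5583, -0.2288, 0.3608]
tool_rot: [0.0, 1.0, 0.002, -0.0]
contact_force: [0.1, -0.9, -0.1]
gripper_width: 1.0
```

```bash
cat > m.py <<'E'
from h import *
np.set_printoptions(precision=4,suppress=True)
def rect(T):
    c,(a,b),g=cv2.minAreaRect((T[:,:2]*1000).astype(np.float32)); return np.array(c),(a,b),g
def tiles(labels,tag,zlo=0.105):
    ci=bot.camera_info('wrist'); p,d=save('wrist',tag+'.png')
    for l in labels:
        g=bot.regions_of('wrist',l)
        for k in g[:2]:
            v,u=np.nonzero(k['pixels']&(d>0)); P=world('wrist',np.c_[u,v],d,ci)
            z=P[:,2]; T=P[(z>zlo)]
            print(l,round(k['score'],2),len(P),'z',np.percentile(z,[5,50,95]),len(T))
            if len(T)>20:
                print('   rect',rect(T),'mean',T.mean(0)*1000)
    return p,d,ci
E
python3 - <<'E'
from m import *
print(bot.get_obs()['eef_pos'])
p,d,ci=tiles(['tile_blue','tile_ochre','tile_white','tile_green'],'w1')
np.save('w1d.npy',d)
E
```

```text
[ 0.5583 -0.2288  0.3608]
tile_blue 0.94 2625 z [0.0419 0.1003 0.1153] 1205
   rect (array([555.0356, -76.2572]), (98.78486633300781, 15.618367195129395), 0.560768187046051) mean [556.9006 -77.53   113.4908]
tile_ochre 0.7 2012 z [0.0319 0.1121 0.1154] 1110
   rect (array([ 554.4175, -142.182 ]), (99.51315307617188, 14.836463928222656), 0.13013175129890442) mean [ 556.8886 -142.8804  113.7887]
tile_white 0.56 1569 z [0.031  0.1135 0.1154] 1033
   rect (array([ 548.4232, -273.8732]), (99.91165161132812, 14.449338912963867), 0.27301594614982605) mean [ 550.7438 -273.4395  113.9543]
tile_green 0.7 2231 z [0.0339 0.1032 0.1152] 1090
   rect (array([ 551.0101, -339.3006]), (14.347480773925781, 99.66529846191406), 89.95755004882812) mean [ 553.311  -338.384   113.5082]
```

View pics/w1.png

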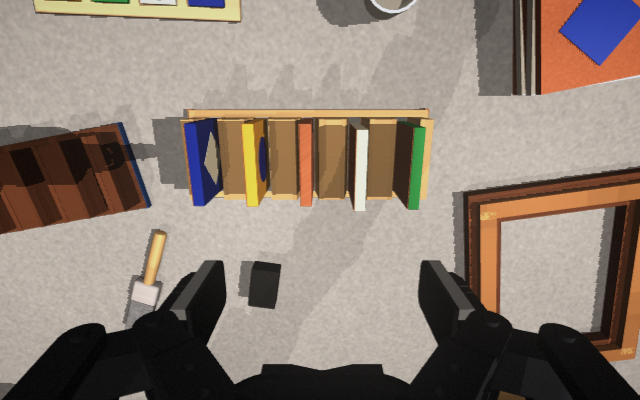

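The wrist view shows all five tiles on edge: blue (200,160), ochre (255,160), plain (305,160), white (358,165), green (415,165). The glaze faces image right, which is −y. The tile centres measure well. Next is the crate.

Call:
step_arm(rows=[-5, 40, 0, 0.1, 1, -5, 40, 0, 0.09, 1, -5, 40, 0, 0, 1, -5, 40, 0, 0, 1, -5, 40, 0, 0, 1, -5, 40, 0, 0, 1, -5, 40, 0, 0, 1, -5, 40, 0, 0, 1, -5, 40, 0, 0, 1, -5, 40, 0, 0, 1, 0, 20, 0, 0, 1, 0, 0, 0, 0, 1])

```text
t: 5.3
eef_pos: [0.507, 0.1936, 0.3613]
tool_rot: [-0.001, 0.995, 0.097, 0.0]
contact_force: [-0.3, -0.5, 0.3]
gripper_width: 0.999
```

Run:
```python
from m import *
ci=bot.camera_info('wrist'); p,d=save('wrist','w2.png'); o=bot.get_obs(); print(o['eef_pos'],o['t'])
r=bot.regions_of('wrist','crate_rack'); print([(x['score'],x['pixels'].sum()) for x in r])
v,u=np.nonzero(r[0]['pixels']&(d>0)); P=world('wrist',np.c_[u,v],d,ci); np.save('crate.npy',P)
z=P[:,2]; print(np.histogram(z,np.arange(-.005,.08,.005)))
for lo,hi in [(.055,.07),(.01,.02)]:
    T=P[(z>lo)&(z<hi)]; print(lo,len(T),rect(T))
T=P[(z>.01)]; print(rect(T))
```

```text
[0.5076 0.1911 0.3612] 5.35
[(0.62, np.int64(18950))]
(array([ 219,   89,   20, 3782, 1958,  390,  424,  414,  414,  454,  457,
        467, 8779, 1003,    0,    0]), array([-0.005,  0.   ,  0.005,  0.01 ,  0.015,  0.02 ,  0.025,  0.03 ,
        0.035,  0.04 ,  0.045,  0.05 ,  0.055,  0.06 ,  0.065,  0.07 ,
        0.075]))
0.055 9782 (array([505.3043, 198.8501]), (110.25730895996094, 281.0362243652344), 10.7288236618042)
0.01 5740 (array([505.5331, 198.79  ]), (130.78004455566406, 293.8021240234375), 10.92248249053955)
(array([505.5331, 198.79  ]), (130.78004455566406, 293.8021240234375), 10.92248249053955)
```

View pics/w2.png

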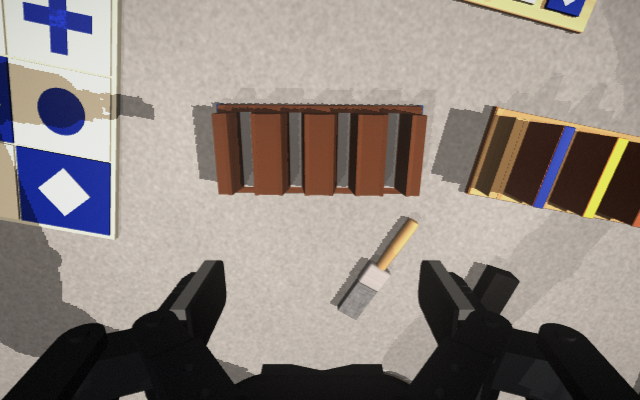

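Run:
```python
from m import *
P=np.load('crate.npy')*1000; z=P[:,2]
for yaw in (10.73,10.92):
    a=np.radians(yaw); c=np.array([505.4,198.8]); R=np.array([[np.cos(a),-np.sin(a)],[np.sin(a),np.cos(a)]])
    L=(P[:,:2]-c)@R
    T=L[(z>55)]; ys=np.sort(T[:,1]); g=np.diff(ys); i=np.nonzero(g>10)[0]; print('gaps',[(round(ys[k],1),round(ys[k+1],1),round((ys[k]+ys[k+1])/2,1)) for k in i],ys[0],ys[-1],'x',T[:,0].min(),T[:,0].max())
    F=L[(z<18)&(z>10)&(abs(L[:,0])<50)]; ys=np.sort(F[:,1]); i=np.nonzero(np.diff(ys)>10)[0]; s=np.split(ys,i+1); print('floor',[(round(q[0],1),round(q[-1],1),len(q)) for q in s])
for n in (-105,-35,35,105): print(n, c+R@np.array([0,n]))
```

```text
gaps [(np.float64(-118.9), np.float64(-89.7), np.float64(-104.3)), (np.float64(-49.4), np.float64(-20.2), np.float64(-34.8)), (np.float64(20.2), np.float64(49.8), np.float64(35.0)), (np.float64(89.7), np.float64(119.0), np.float64(104.4))] -140.45124887107636 140.58440401301507 x -55.21442404819599 55.0464354523514
floor [(np.float64(-114.8), np.float64(-97.8), 789), (np.float64(-44.5), np.float64(-25.2), 889), (np.float64(25.7), np.float64(45.0), 888), (np.float64(98.9), np.float64(115.4), 749)]
gaps [(np.float64(-118.7), np.float64(-89.6), np.float64(-104.2)), (np.float64(-49.3), np.float64(-20.1), np.float64(-34.7)), (np.float64(20.4), np.float64(49.6), np.float64(35.0)), (np.float64(89.8), np.float64(118.9), np.float64(104.4))] -140.47519153321903 140.46547906564467 x -55.379637948956216 55.45983927559349
floor [(np.float64(-115.0), np.float64(-97.6), 788), (np.float64(-44.6), np.float64(-25.2), 896), (np.float64(25.5), np.float64(45.0), 888), (np.float64(98.7), np.float64(115.4), 749)]
-105 [525.291   95.7013]
-35 [512.0303 164.4338]
35 [498.7697 233.1662]
105 [485.509  301.8987]
```

Crate centre is (505.4, 198.8) mm with yaw 10.83°. The slot centres are blue (485.5, 301.9), white (498.8, 233.2), green (512, 164.4) and ochre (525.2, 95.7). I'll start with blue.

Call:
step_arm(rows=[5, -27, -10, -0.02, 0.45, 5, -30, -15, -0.03, 0.45, 5, -30, -15, -0.03, 0.45, 5, -30, -20, -0.03, 0.45, 5, -30, -20, -0.03, 0.45, 5, -30, -20, -0.03, 0.45, 5, -30, -20, -0.02, 0.45, 5, -30, -20, 0, 0.45, 5, -30, -16, 0, 0.45, 2, 0, -10, 0, 0.45, 0, 0, 0, 0, 0.45, 0, 0, 0, 0, 0.45])

```text
t: 6.6
eef_pos: [0.5546, -0.0764, 0.1955]
tool_rot: [-0.0, 1.0, 0.0, 0.0]
contact_force: [0.6, -0.5, -0.8]
gripper_width: 0.454
```

```bash
cat > st.py <<'E'
from h import *
import sys
# usage: st.py tx ty tz yawdeg
def state():
    o=bot.get_obs(); w,x,y,z=o['tool_rot']; yaw=2*np.arctan2(y,x); yaw=(yaw+np.pi)%(2*np.pi)-np.pi
    return o,o['eef_pos']*1000,yaw
o,p,yaw=state()
print('t',round(float(o['t']),2),'p',np.round(p,1),'yaw',round(np.degrees(yaw),2),'tilt',np.round(o['tool_rot'],4),'F',np.round(o['contact_force'],1),'T',np.round(o['torque'],2),'w',round(float(o['gripper_width']),3))
if len(sys.argv)>4:
    T=np.array([float(s) for s in sys.argv[1:5]]); print('delta',np.round(T[:3]-p,1),'spin',round(np.radians(T[3])-yaw,4))
E
python3 st.py 555 -76.4 75 0.35
```

```text
t 6.6 p [554.6 -76.4 195.5] yaw 0.02 tilt [-1.e-04  1.e+00  2.e-04  1.e-04] F [ 0.6 -0.5 -0.8] T [ 0.03  0.01 -0.03] w 0.454
delta [   0.4   -0.  -120.5] spin 0.0058
```

Call:
step_arm(rows=[0, 0, -25, 0.005, 0.45, 0, 0, -30, 0, 0.45, 0, 0, -30, 0, 0.45, 0, 0, -20, 0, 0.45, 0, 0, -10, 0, 0.45, 0, 0, -5.5, 0, 0.45, 0, 0, 0, 0, 0.45, 0, 0, 0, 0, 0.1, 0, 0, 0, 0, 0.05, 0, 0, 0, 0, 0.05, 0, 0, 0, 0, 0.05, 0, 0, 0, 0, 0.05], squeeze=40)

```text
t: 7.8
eef_pos: [0.5557, -0.0765, 0.0758]
tool_rot: [0.0, 1.0, 0.003, 0.001]
contact_force: [-0.4, -0.3, 6.7]
gripper_width: 0.155
```

```bash
python3 st.py; python3 -c "
from h import *
save('wrist','w3.png'); save('scene','s3.png')"
```

```text
t 7.8 p [555.7 -76.5  75.8] yaw 0.32 tilt [2.0e-04 1.0e+00 2.8e-03 1.1e-03] F [-0.4 -0.3  6.7] T [-0.06  0.22 -0.02] w 0.155
```

View pics/w3.png

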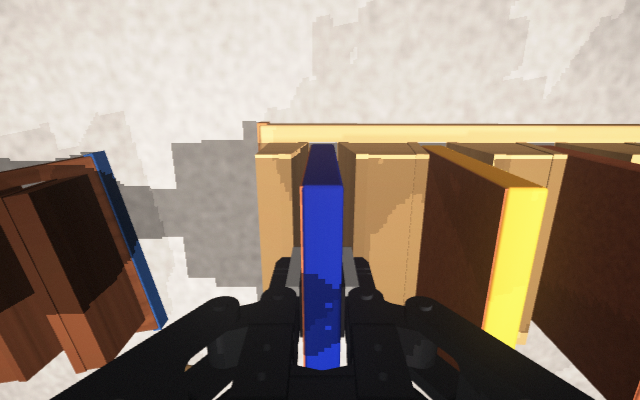

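View pics/s3.png

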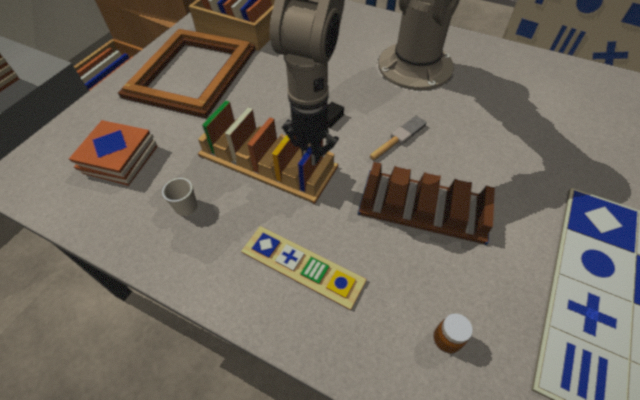

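The jaws hold the blue tile, with the opening at 0.155 (about 14 mm) and the pads either side of it at (322,270). Next I lift it and carry it over.

Call:
step_arm(rows=[0, 0, 5, 0, 0.05, 0, 0, 15, 0, 0.05, 0, 0, 25, 0, 0.05, 0, 0, 30, 0, 0.05, 0, 0, 30, 0, 0.05, 0, 0, 20, 0, 0.05, 0, 0, 0, 0, 0.05, 0, 0, 0, 0, 0.05])

```text
t: 8.7
eef_pos: [0.5545, -0.0764, 0.1999]
tool_rot: [0.0, 1.0, 0.003, 0.0]
contact_force: [0.3, 0.1, -3.1]
gripper_width: 0.16
```

```bash
python3 st.py 485.5 301.9 195 10.83; python3 -c "
from m import *
tiles(['tile_blue'],'w4',0.2)
save('side','si4.png')"
```

```text
t 8.7 p [554.5 -76.4 199.9] yaw 0.33 tilt [1.0e-04 1.0e+00 2.9e-03 2.0e-04] F [ 0.3  0.1 -3.1] T [0.02 0.06 0.04] w 0.16
delta [-69.  378.3  -4.9] spin 0.1833
tile_blue 0.77 8770 z [0.1925 0.2381 0.2391] 8239
   rect (array([566.4096, -76.6002]), (74.66044616699219, 16.210050582885742), 0.3450338840484619) mean [573.2881 -75.6687 236.57  ]
```

View pics/w4.png

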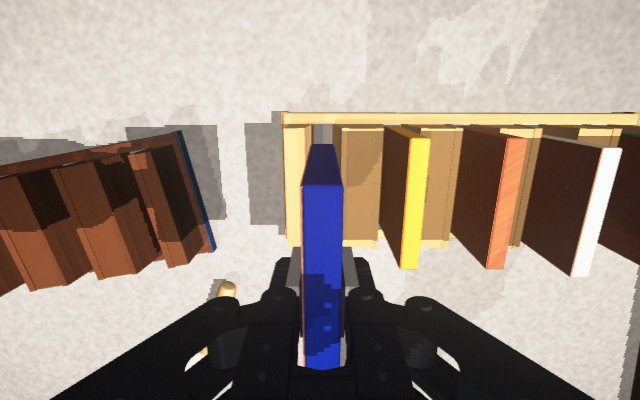

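Call:
step_arm(rows=[-4, 25, 0, 0.01, 0.05, -7, 38, 0, 0.02, 0.05, -7, 40, 0, 0.02, 0.05, -7, 40, 0, 0.02, 0.05, -7, 40, 0, 0.02, 0.05, -7, 40, 0, 0.02, 0.05, -7, 40, 0, 0.02, 0.05, -7, 40, 0, 0.02, 0.05, -7, 40, 0, 0.02, 0.05, -6, 25, 0, 0.013, 0.05, -3, 10, 0, 0, 0.05, 0, 0, 0, 0, 0.05])

```text
t: 10.05
eef_pos: [0.4846, 0.3026, 0.1986]
tool_rot: [0.0, 0.995, 0.095, -0.001]
contact_force: [0.4, -0.7, -2.2]
gripper_width: 0.158
```

Call:
step_arm(rows=[0, 0, 0, 0, 0.05, 0, 0, 0, 0, 0.05])

```text
t: 10.25
eef_pos: [0.4866, 0.2993, 0.1992]
tool_rot: [0.001, 0.996, 0.093, -0.0]
contact_force: [0.4, -0.5, -1.9]
gripper_width: 0.156
```

```bash
python3 st.py 485.5 301.9 75.5 10.83; python3 -c "
from m import *
tiles(['tile_blue'],'w5',0.2)"
```

```text
t 10.25 p [486.6 299.3 199.2] yaw 10.63 tilt [ 8.000e-04  9.957e-01  9.270e-02 -2.000e-04] F [ 0.4 -0.5 -1.9] T [ 0.02  0.01 -0.03] w 0.156
delta [  -1.1    2.6 -123.7] spin 0.0034
tile_blue 0.89 8782 z [0.1891 0.2375 0.2385] 8209
   rect (array([497.9388, 302.9507]), (75.08735656738281, 16.88491439819336), 11.385257720947266) mean [505.1167 303.5429 235.9581]
```

View pics/w5.png

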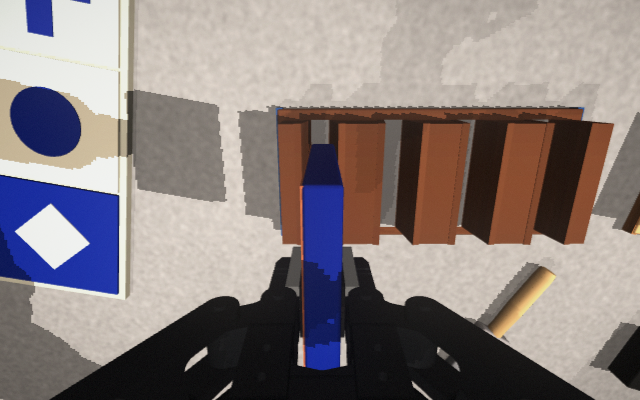

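Call:
step_arm(rows=[-1, 2.5, -10, 0.003, 0.05, 0, 0, -20, 0, 0.05, 0, 0, -20, 0, 0.05, 0, 0, -10, 0, 0.05, 0, 0, 0, 0, 0.05, 0, 0, 0, 0, 0.05])

```text
t: 10.95
eef_pos: [0.485, 0.3043, 0.1399]
tool_rot: [-0.0, 0.995, 0.096, 0.0]
contact_force: [0.0, -0.0, -2.1]
gripper_width: 0.158
```

```bash
cat > chk.py <<'E'
from m import *
import sys
# tile & crate walls in rack frame from one wrist picture: chk.py label ztop_mm tag
lab,ztop,tag=sys.argv[1],float(sys.argv[2]),sys.argv[3]
c=np.array([505.4,198.8]); a=np.radians(10.83); R=np.array([[np.cos(a),-np.sin(a)],[np.sin(a),np.cos(a)]])
ci=bot.camera_info('wrist'); p,d=save('wrist',tag+'.png')
v,u=np.mgrid[0:400,0:640]; ok=d>0
P=world('wrist',np.c_[u[ok],v[ok]],d,ci)*1000; L=(P[:,:2]-c)@R
W=(P[:,2]>54)&(P[:,2]<64)&(L[:,0]>20)&(L[:,0]<50)&(abs(L[:,1])<150)
ys=np.sort(L[W][:,1]); i=np.nonzero(np.diff(ys)>12)[0]; print('wall gaps',[(round(ys[k],1),round(ys[k+1],1)) for k in i],'ends',ys[[0,-1]] if len(ys) else None)
for g in bot.regions_of('wrist',lab)[:1]:
    m=g['pixels'][ok]; T=L[m]; z=P[m][:,2]; q=(abs(z-ztop)<4)&(T[:,0]>5); q2=(abs(z-ztop)<4)
    print('tile score',round(g['score'],2),'y rng at far half',np.percentile(T[q][:,1],[2,98]).round(1),'mid',np.percentile(T[q][:,1],[2,98]).mean().round(1),'x far edge',T[q2][:,0].max().round(1),'x min',T[q2][:,0].min().round(1),'z',np.median(z[q]).round(1))
E
python3 st.py 485.5 301.9 75.5 10.83; python3 chk.py tile_blue 178.5 w6; python3 -c "
from h import *
save('side','si6.png')"
```

```text
t 10.95 p [485.  304.3 139.9] yaw 10.99 tilt [-1.000e-04  9.954e-01  9.570e-02  1.000e-04] F [ 0.  -0.  -2.1] T [ 0.   -0.05 -0.01] w 0.158
delta [  0.5  -2.4 -64.4] spin -0.0027
wall gaps [(np.float64(-49.0), np.float64(-20.5)), (np.float64(20.5), np.float64(50.1)), (np.float64(90.3), np.float64(119.5))] ends [-90.4035 139.768 ]
tile score 0.56 y rng at far half [101.5 115. ] mid 108.2 x far edge 49.1 x min -25.8 z 178.2
```

View pics/w6.png

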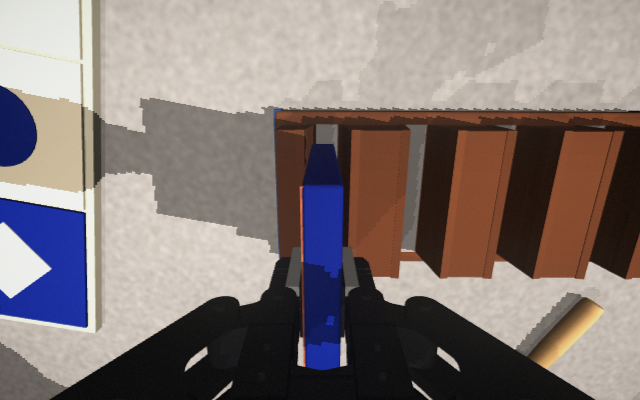

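View pics/si6.png

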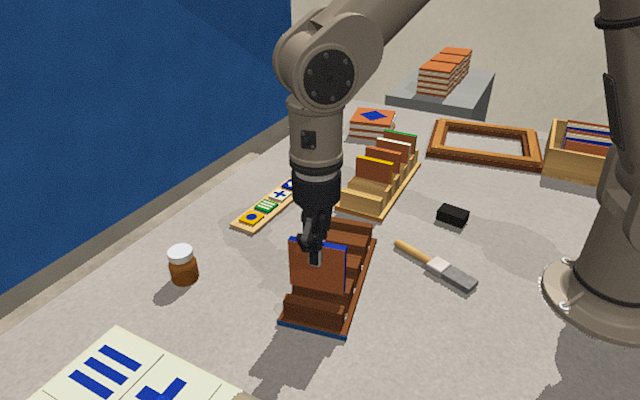

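Call:
step_arm(rows=[0.8, -2.5, 0, -0.002, 0.05, 0, 0, 0, 0, 0.05, 0, 0, 0, 0, 0.05, 0, 0, 0, 0, 0.05])

```text
t: 11.5
eef_pos: [0.4856, 0.3016, 0.1397]
tool_rot: [-0.0, 0.996, 0.095, 0.0]
contact_force: [-0.5, 0.5, -3.1]
gripper_width: 0.156
```

```bash
python3 st.py 485.5 301.9 75.5 10.83; python3 chk.py tile_blue 178.5 w7;  python3 st.py
```

```text
t 11.5 p [485.6 301.6 139.7] yaw 10.87 tilt [-0.000e+00  9.955e-01  9.470e-02  1.000e-04] F [-0.5  0.5 -3.1] T [-0.03  0.04  0.05] w 0.156
delta [ -0.1   0.3 -64.2] spin -0.0007
wall gaps [(np.float64(-48.6), np.float64(-20.3)), (np.float64(20.8), np.float64(50.1)), (np.float64(90.1), np.float64(119.4))] ends [-90.9566 139.7911]
tile score 0.62 y rng at far half [ 98.6 112.3] mid 105.4 x far edge 49.2 x min -25.7 z 178.1
t 11.6 p [485.5 301.7 139.6] yaw 10.88 tilt [-0.      0.9955  0.0948  0.    ] F [ 1.  -0.2 -1.8] T [ 0.01 -0.02 -0.01] w 0.157
```

Call:
step_arm(rows=[0, 0, -8, 0, 0.05, 0, 0, -10, 0, 0.05, 0, 0, -10, 0, 0.05, 0, 0, -10, 0, 0.05, 0, 0, -8, 0, 0.05, 0, 0, -5, 0, 0.05, 0, 0, -3, 0, 0.05, 0, 0, -3, 0, 0.05, 0, 0, -2, 0, 0.05, 0, 0, -1, 0, 0.05, 0, 0, 0, 0, 0.05])

```text
t: 12.7
eef_pos: [0.4856, 0.3017, 0.0797]
tool_rot: [-0.0, 0.996, 0.095, 0.0]
contact_force: [-0.2, -0.8, -2.6]
gripper_width: 0.157
```

```bash
python3 st.py 485.5 301.9 75.5 10.83; python3 st.py
```

```text
t 12.7 p [485.6 301.7  79.7] yaw 10.87 tilt [-0.000e+00  9.955e-01  9.470e-02  1.000e-04] F [-0.2 -0.8 -2.6] T [ 0.    0.02 -0.03] w 0.157
delta [-0.1  0.2 -4.2] spin -0.0007
t 12.7 p [485.6 301.7  79.7] yaw 10.87 tilt [-0.000e+00  9.955e-01  9.470e-02  1.000e-04] F [-0.2 -0.8 -2.6] T [ 0.    0.02 -0.03] w 0.157
```

Call:
step_arm(rows=[0, 0, -1.5, 0, 0.05, 0, 0, -1, 0, 0.05, 0, 0, -0.7, 0, 0.05, 0, 0, -0.5, 0, 0.05, 0, 0, 0, 0, 0.05])

```text
t: 13.2
eef_pos: [0.4856, 0.3017, 0.076]
tool_rot: [-0.0, 0.995, 0.095, 0.0]
contact_force: [-0.1, 0.6, -2.7]
gripper_width: 0.159
```

Call:
step_arm(rows=[0, 0, -0.5, 0, 0.05, 0, 0, -0.5, 0, 0.05, 0, 0, 0, 0, 0.05])

```text
t: 13.5
eef_pos: [0.4855, 0.3017, 0.0759]
tool_rot: [0.0, 0.996, 0.095, 0.0]
contact_force: [-2.7, -2.4, 7.5]
gripper_width: 0.16
```

Contact is felt at TCP z = 75.9 mm (+7.5 N). I release by a small opening and back off upward.

Call:
step_arm(rows=[0, 0, 0, 0, 0.2, 0, 0, 0, 0, 0.35, 0, 0, 0, 0, 0.4, 0, 0, 0, 0, 0.4, 0, 0, 10, 0, 0.4, 0, 0, 25, 0, 0.4, 0, 0, 35, 0, 0.4, 0, 0, 40, 0, 0.4, 0, 0, 40, 0, 0.4, 0, 0, 20, 0, 0.4, 0, 0, 0, 0, 0.4])

```text
t: 14.6
eef_pos: [0.4871, 0.3031, 0.2494]
tool_rot: [-0.002, 0.995, 0.095, 0.003]
contact_force: [0.2, -0.0, -0.1]
gripper_width: 0.404
```

```bash
python3 chk.py tile_blue 115 w8; python3 st.py 498.8 233.2 200 0.3
```

```text
wall gaps [(np.float64(-118.3), np.float64(-90.1)), (np.float64(-49.2), np.float64(-19.7)), (np.float64(20.6), np.float64(50.5))] ends [-141.0041  139.9374]
tile score 0.71 y rng at far half [ 99.1 112.6] mid 105.8 x far edge 48.9 x min -51.0 z 114.3
t 14.7 p [485.5 301.5 245.4] yaw 10.87 tilt [-1.000e-04  9.955e-01  9.470e-02  4.000e-04] F [-0.2 -0.6 -1.3] T [ 0.05 -0.03 -0.04] w 0.399
delta [ 13.3 -68.3 -45.4] spin -0.1845
```

View pics/w8.png

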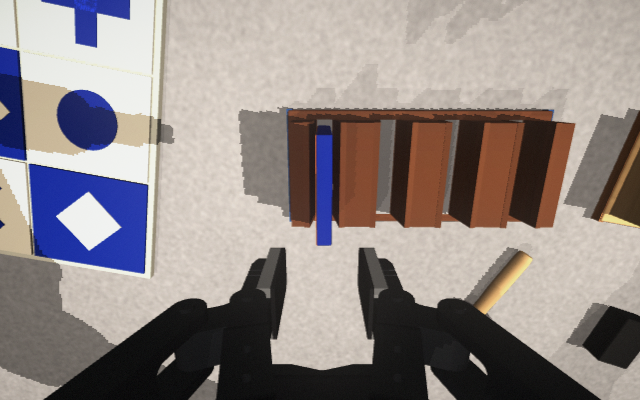

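Blue stands in its slot at y 105.8, x −51 to 48.9, top at 114.3, upright. White is next, at (548.5, −273.8).

Call:
step_arm(rows=[3, -25, 0, -0.01, 0.4, 4, -36, 0, -0.01, 0.4, 4, -38, 0, -0.01, 0.4, 4, -38, 0, -0.01, 0.4, 4, -38, 0, -0.01, 0.4, 4, -38, 0, -0.01, 0.4, 4, -38, 0, -0.01, 0.4, 4, -38, 0, -0.01, 0.4, 4, -38, 0, -0.02, 0.4, 4, -38, 0, -0.02, 0.4, 4, -38, -5, -0.02, 0.4, 4, -38, -5, -0.02, 0.4])

```text
t: 15.9
eef_pos: [0.5316, -0.1408, 0.2334]
tool_rot: [-0.0, 1.0, 0.015, -0.001]
contact_force: [1.1, 0.1, 0.2]
gripper_width: 0.401
```

Call:
step_arm(rows=[4, -38, -10, -0.02, 0.4, 4, -38, -10, -0.004, 0.4, 4, -30, -10, 0, 0.4, 4, -18, -10, 0, 0.4, 0, -10, 0, 0, 0.4, 0, 0, 0, 0, 0.4, 0, 0, 0, 0, 0.4, 0, 0, 0, 0, 0.4])

```text
t: 16.7
eef_pos: [0.5492, -0.2715, 0.1955]
tool_rot: [-0.0, 1.0, 0.004, 0.0]
contact_force: [-0.5, 0.4, 0.5]
gripper_width: 0.401
```

```bash
python3 st.py 548.5 -273.8 75.5 0.3
```

```text
t 16.7 p [ 549.2 -271.5  195.5] yaw 0.47 tilt [-3.0e-04  1.0e+00  4.1e-03  5.0e-04] F [-0.5  0.4  0.5] T [-0.02  0.01  0.02] w 0.401
delta [  -0.7   -2.3 -120. ] spin -0.003
```

Call:
step_arm(rows=[0, 0, -20, 0, 0.4, 0, 0, -25, 0, 0.4, 0, 0, -15, 0, 0.4, 0, 0, 0, 0, 0.4, 0, 0, 0, 0, 0.4, 0, 0, 0, 0, 0.4])

```text
t: 17.3
eef_pos: [0.5495, -0.2735, 0.1362]
tool_rot: [0.0, 1.0, 0.003, 0.001]
contact_force: [0.4, -0.1, 1.3]
gripper_width: 0.4
```

```bash
python3 st.py 548.5 -273.8 75.5 0.3; python3 -c "
from m import *
tiles(['tile_white'],'w9')"; python3 st.py 548.5 -273.8 75.5 0.3
```

```text
t 17.3 p [ 549.5 -273.5  136.2] yaw 0.34 tilt [4.e-04 1.e+00 3.e-03 1.e-03] F [ 0.4 -0.1  1.3] T [-0.02 -0.04  0.02] w 0.4
delta [ -1.   -0.3 -60.7] spin -0.0008
tile_white 0.79 4893 z [0.0821 0.1142 0.1153] 4497
   rect (array([ 548.5318, -274.393 ]), (99.80958557128906, 14.332171440124512), 0.20761805772781372) mean [ 553.5103 -274.3597  114.2072]
t 17.4 p [ 549.3 -273.6  136.1] yaw 0.33 tilt [4.0e-04 1.0e+00 2.9e-03 1.0e-03] F [-0.8 -0.9 -0. ] T [ 0.01  0.   -0.  ] w 0.399
delta [ -0.8  -0.2 -60.6] spin -0.0005
```

View pics/w9.png

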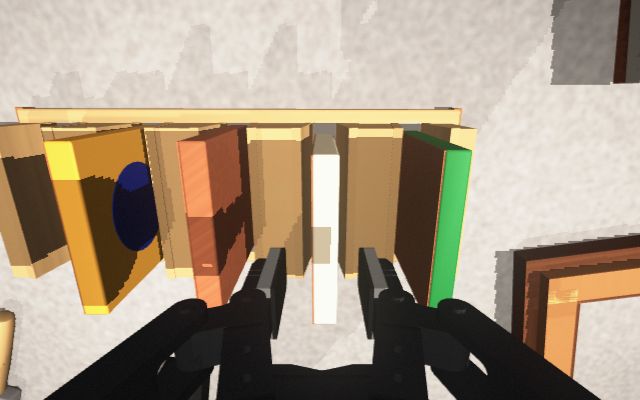

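Call:
step_arm(rows=[0, -0.5, -20, 0, 0.4, 0, 0, -25, 0, 0.4, 0, 0, -11, 0, 0.4, 0, 0, -4, 0, 0.4, 0, 0, 0, 0, 0.4, 0, 0, 0, 0, 0.1, 0, 0, 0, 0, 0.05, 0, 0, 0, 0, 0.05, 0, 0, 0, 0, 0.05, 0, 0, 0, 0, 0.05])

```text
t: 18.4
eef_pos: [0.5494, -0.2743, 0.0761]
tool_rot: [0.0, 1.0, 0.003, 0.001]
contact_force: [0.1, -0.7, 6.1]
gripper_width: 0.161
```

Call:
step_arm(rows=[0, 0, 5, 0, 0.05, 0, 0, 15, 0, 0.05, 0, 0, 25, 0, 0.05, 0, 0, 30, 0, 0.05, 0, 0, 30, 0, 0.05, 0, 0, 20, 0, 0.05, 0, 0, 0, 0, 0.05, 0, 0, 0, 0, 0.05, 0, 0, 0, 0, 0.05])

```text
t: 19.3
eef_pos: [0.5474, -0.2734, 0.1983]
tool_rot: [-0.001, 1.0, 0.003, -0.001]
contact_force: [-0.9, 1.1, -3.1]
gripper_width: 0.158
```

```bash
python3 -c "
from m import *
tiles(['tile_white'],'w10',.22)"; python3 st.py 498.8 233.2 200 10.83
```

```text
tile_white 0.61 8663 z [0.1925 0.2363 0.2374] 7769
   rect (array([ 559.2771, -272.8951]), (75.28634643554688, 14.762537956237793), 0.34845590591430664) mean [ 564.7942 -272.6755  236.0095]
t 19.4 p [ 547.6 -273.5  198.3] yaw 0.34 tilt [-6.0e-04  1.0e+00  2.9e-03 -1.4e-03] F [ 0.2 -1.  -3. ] T [-0.03  0.01 -0.  ] w 0.157
delta [-48.8 506.7   1.7] spin 0.1831
```

View pics/w10.png

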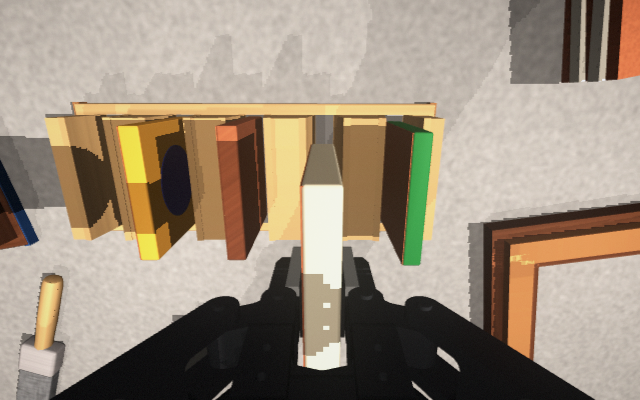

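Call:
step_arm(rows=[-3, 25, 0, 0.01, 0.05, -3, 36, 0, 0.015, 0.05, -3, 38, 0, 0.015, 0.05, -3, 38, 0, 0.015, 0.05, -3, 38, 0, 0.015, 0.05, -3, 38, 0, 0.015, 0.05, -3, 38, 0, 0.015, 0.05, -3, 38, 0, 0.015, 0.05, -3, 38, 0, 0.015, 0.05, -3, 38, 0, 0.015, 0.05, -3, 38, 0, 0.015, 0.05, -3, 38, 0, 0.015, 0.05])

```text
t: 20.6
eef_pos: [0.5118, 0.1684, 0.1991]
tool_rot: [0.0, 0.996, 0.091, -0.001]
contact_force: [0.8, 0.3, -2.4]
gripper_width: 0.157
```

Call:
step_arm(rows=[-3, 38, 0, 0.008, 0.05, -5, 18, 0, 0, 0.05, -5, 10, 0, 0, 0.05, 0, 0, -10, 0, 0.05, 0, 0, -20, 0, 0.05, 0, 0, -20, 0, 0.05, 0, 0, -10, 0, 0.05, 0, 0, 0, 0, 0.05, 0, 0, 0, 0, 0.05, 0, 0, 0, 0, 0.05, 0, 0, 0, 0, 0.05])

```text
t: 21.7
eef_pos: [0.5002, 0.2333, 0.1408]
tool_rot: [-0.0, 0.996, 0.094, 0.001]
contact_force: [-0.4, 0.6, -3.0]
gripper_width: 0.162
```

```bash
python3 chk.py tile_white 179 w11; python3 st.py 499.4 233.2 76 10.83
```

```text
wall gaps [(np.float64(-118.5), np.float64(-90.2)), (np.float64(-49.0), np.float64(-20.0)), (np.float64(20.1), np.float64(49.1))] ends [-141.3974  140.1784]
tile score 0.58 y rng at far half [28.8 42.3] mid 35.6 x far edge 50.6 x min -24.4 z 179.0
t 21.8 p [499.9 233.3 140.6] yaw 10.82 tilt [-2.000e-04  9.955e-01  9.430e-02  6.000e-04] F [-0.3 -0.8 -2.9] T [ 0.02 -0.02  0.03] w 0.158
delta [ -0.5  -0.1 -64.6] spin 0.0002
```

View pics/w11.png

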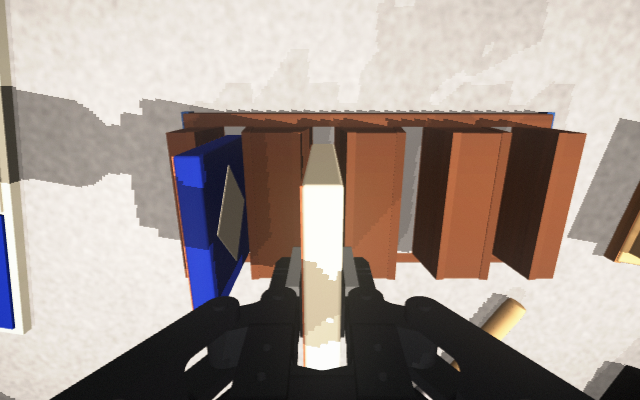

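White is centred over its slot (gap 20.1 to 49.1, tile 28.8 to 42.3). Now I lower it.

Call:
step_arm(rows=[0, -0.5, -8, 0, 0.05, 0, 0, -10, 0, 0.05, 0, 0, -10, 0, 0.05, 0, 0, -10, 0, 0.05, 0, 0, -9, 0, 0.05, 0, 0, -6, 0, 0.05, 0, 0, -3, 0, 0.05, 0, 0, -3, 0, 0.05, 0, 0, -2, 0, 0.05, 0, 0, -1, 0, 0.05, 0, 0, -1, 0, 0.05, 0, 0, 0, 0, 0.05])

```text
t: 23.0
eef_pos: [0.4996, 0.2326, 0.077]
tool_rot: [0.0, 0.996, 0.094, 0.0]
contact_force: [-0.3, 0.0, -2.7]
gripper_width: 0.162
```

Call:
step_arm(rows=[0, 0, -0.5, 0, 0.05, 0, 0, -0.5, 0, 0.05, 0, 0, 0, 0, 0.05])

```text
t: 23.3
eef_pos: [0.4996, 0.2327, 0.0761]
tool_rot: [-0.0, 0.996, 0.094, 0.0]
contact_force: [-0.0, -0.2, -1.3]
gripper_width: 0.159
```

Call:
step_arm(rows=[0, 0, -0.5, 0, 0.05, 0, 0, -0.3, 0, 0.05, 0, 0, 0, 0, 0.05])

```text
t: 23.6
eef_pos: [0.4996, 0.2327, 0.0761]
tool_rot: [0.0, 0.996, 0.094, 0.0]
contact_force: [-4.4, -1.6, 7.2]
gripper_width: 0.157
```

Call:
step_arm(rows=[0, 0, 0, 0, 0.2, 0, 0, 0, 0, 0.35, 0, 0, 0, 0, 0.4, 0, 0, 0, 0, 0.4, 0, 0, 10, 0, 0.4, 0, 0, 25, 0, 0.4, 0, 0, 35, 0, 0.4, 0, 0, 40, 0, 0.4, 0, 0, 40, 0, 0.4, 0, 0, 0, 0, 0.4, 0, 0, 0, 0, 0.4])

```text
t: 24.7
eef_pos: [0.5, 0.2329, 0.2266]
tool_rot: [-0.0, 0.996, 0.094, 0.001]
contact_force: [-0.8, 0.5, -1.1]
gripper_width: 0.399
```

```bash
python3 chk.py tile_white 115 w12; python3 st.py 551 -339.5 196 0.3
```

```text
wall gaps [(np.float64(-118.8), np.float64(-90.0)), (np.float64(-49.2), np.float64(-19.7))] ends [-140.6357  140.1342]
tile score 0.94 y rng at far half [28. 42.] mid 35.0 x far edge 49.6 x min -49.9 z 114.3
t 24.8 p [498.9 232.2 224.4] yaw 10.82 tilt [ 3.000e-04  9.955e-01  9.430e-02 -7.000e-04] F [0.2 0.1 0.2] T [ 0.03 -0.    0.  ] w 0.399
delta [  52.1 -571.7  -28.4] spin -0.1836
```

View pics/w12.png

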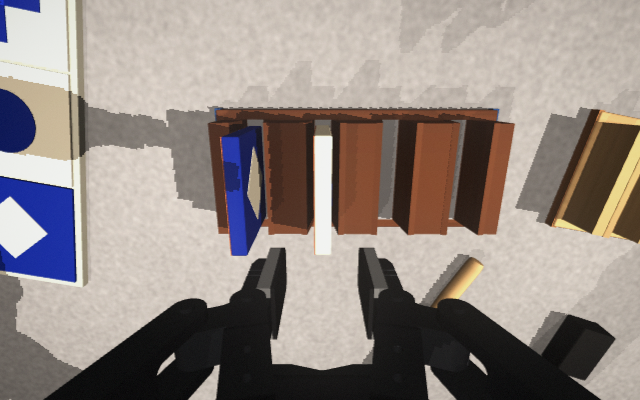

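White stands at y 35.0, x −49.9 to 49.6, top at 114.3. Green is next.

Call:
step_arm(rows=[3, -25, 0, -0.01, 0.4, 3, -36, 0, -0.01, 0.4, 3, -38, 0, -0.01, 0.4, 3, -38, 0, -0.01, 0.4, 3, -38, 0, -0.01, 0.4, 3, -38, 0, -0.01, 0.4, 3, -38, 0, -0.01, 0.4, 3, -38, 0, -0.01, 0.4, 3, -38, 0, -0.02, 0.4, 3, -38, 0, -0.02, 0.4, 3, -38, 0, -0.02, 0.4, 3, -38, 0, -0.02, 0.4])

```text
t: 26.0
eef_pos: [0.5345, -0.2097, 0.2234]
tool_rot: [-0.0, 1.0, 0.014, -0.002]
contact_force: [0.7, -1.2, 0.3]
gripper_width: 0.399
```

Call:
step_arm(rows=[3, -38, 0, -0.02, 0.4, 3, -38, -5, -0.004, 0.4, 3, -30, -10, 0, 0.4, 3, -18, -15, 0, 0.4, 3, -7.2, -20, 0, 0.4, 0, 0, -20, 0, 0.4, 0, 0, -15, 0, 0.4, 0, 0, -4, 0, 0.4, 0, 0, 0, 0, 0.4, 0, 0, 0, 0, 0.4, 0, 0, 0, 0, 0.4])

```text
t: 27.1
eef_pos: [0.5512, -0.3397, 0.1373]
tool_rot: [0.0, 1.0, 0.003, 0.001]
contact_force: [-0.2, -0.5, -0.5]
gripper_width: 0.401
```

```bash
python3 -c "
from m import *
tiles(['tile_green'],'w13')"; python3 st.py 551 -339.5 75.5 0.3
```

```text
tile_green 0.92 4783 z [0.0858 0.1142 0.1153] 4421
   rect (array([ 551.0466, -340.3873]), (100.10630798339844, 14.34494686126709), 0.22230030596256256) mean [ 556.0224 -340.3441  114.2277]
t 27.2 p [ 551.  -339.8  137.1] yaw 0.28 tilt [4.0e-04 1.0e+00 2.4e-03 7.0e-04] F [ 0.5  0.6 -0.5] T [-0.   -0.02  0.07] w 0.4
delta [ -0.    0.3 -61.6] spin 0.0004
```

View pics/w13.png

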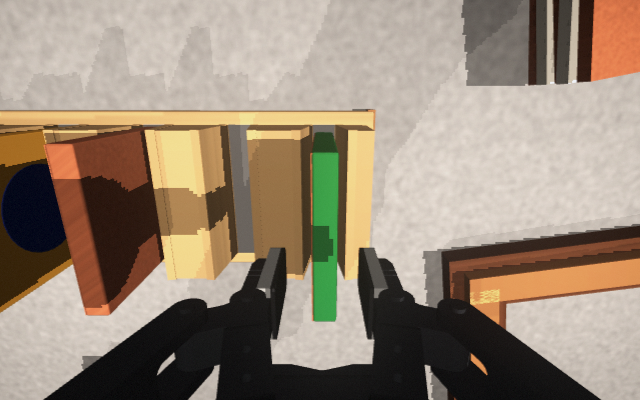

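The green tile lies midway between the open fingers at (325,230), within 0.5 mm.

Call:
step_arm(rows=[0, -0.5, -20, 0, 0.4, 0, 0, -25, 0, 0.4, 0, 0, -12, 0, 0.4, 0, 0, -4, 0, 0.4, 0, 0, 0, 0, 0.4, 0, 0, 0, 0, 0.1, 0, 0, 0, 0, 0.05, 0, 0, 0, 0, 0.05, 0, 0, 0, 0, 0.05, 0, 0, 0, 0, 0.05])

```text
t: 28.2
eef_pos: [0.5514, -0.3407, 0.0763]
tool_rot: [0.001, 1.0, 0.002, 0.001]
contact_force: [-0.3, -0.9, 5.6]
gripper_width: 0.162
```

Call:
step_arm(rows=[0, 0, 5, 0, 0.05, 0, 0, 15, 0, 0.05, 0, 0, 25, 0, 0.05, 0, 0, 30, 0, 0.05, 0, 0, 30, 0, 0.05, 0, 0, 20, 0, 0.05, 0, 0, 0, 0, 0.05, 0, 0, 0, 0, 0.05, 0, 0, 0, 0, 0.05])

```text
t: 29.1
eef_pos: [0.5495, -0.3395, 0.1985]
tool_rot: [-0.001, 1.0, 0.002, -0.001]
contact_force: [-0.2, -0.9, -4.0]
gripper_width: 0.16
```

```bash
python3 -c "
from m import *
tiles(['tile_green'],'w14',.22)"; python3 st.py 512.5 164.2 200 10.83
```

```text
tile_green 0.56 8765 z [0.1923 0.2362 0.2372] 7874
   rect (array([ 561.5245, -338.6818]), (76.29080963134766, 14.600669860839844), 0.19472718238830566) mean [ 567.1978 -338.7344  235.9127]
t 29.2 p [ 549.7 -339.6  198.4] yaw 0.28 tilt [-7.0e-04  1.0e+00  2.5e-03 -1.3e-03] F [-0.3 -1.1 -2.2] T [-0.01  0.02 -0.02] w 0.161
delta [-37.2 503.8   1.6] spin 0.1841
```

View pics/w14.png

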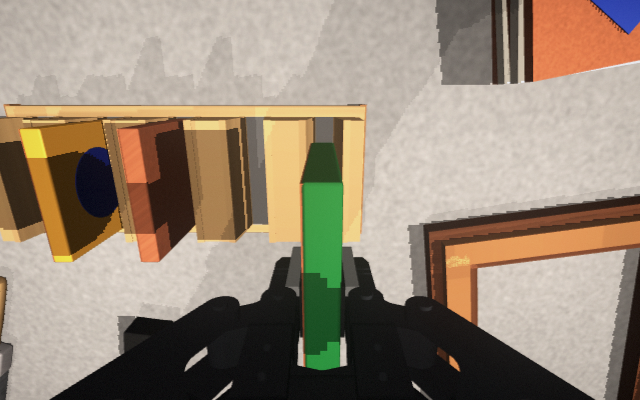

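Call:
step_arm(rows=[-2.5, 25, 0, 0.01, 0.05, -2.5, 36, 0, 0.015, 0.05, -2.5, 38, 0, 0.015, 0.05, -2.5, 38, 0, 0.015, 0.05, -2.5, 38, 0, 0.015, 0.05, -2.5, 38, 0, 0.015, 0.05, -2.5, 38, 0, 0.015, 0.05, -2.5, 38, 0, 0.015, 0.05, -2.5, 38, 0, 0.015, 0.05, -2.5, 38, 0, 0.015, 0.05, -2.5, 38, 0, 0.015, 0.05, -2.5, 38, 0, 0.015, 0.05])

```text
t: 30.4
eef_pos: [0.5198, 0.1022, 0.1994]
tool_rot: [0.0, 0.996, 0.09, -0.001]
contact_force: [0.3, -0.0, -2.0]
gripper_width: 0.158
```

Call:
step_arm(rows=[-2.5, 38, 0, 0.009, 0.05, -2.5, 18, 0, 0, 0.05, -3.2, 7.4, 0, 0, 0.05, 0, 0, -10, 0, 0.05, 0, 0, -20, 0, 0.05, 0, 0, -20, 0, 0.05, 0, 0, -10, 0, 0.05, 0, 0, 0, 0, 0.05, 0, 0, 0, 0, 0.05, 0, 0, 0, 0, 0.05, 0, 0, 0, 0, 0.05])

```text
t: 31.5
eef_pos: [0.513, 0.1644, 0.141]
tool_rot: [-0.0, 0.996, 0.094, 0.001]
contact_force: [0.0, -0.3, -2.6]
gripper_width: 0.157
```

```bash
python3 chk.py tile_green 179 w15; python3 st.py 512.4 164 76 10.83
```

```text
wall gaps [(np.float64(-119.3), np.float64(-90.1)), (np.float64(-49.9), np.float64(-20.7))] ends [-140.7449  140.16  ]
tile score 0.7 y rng at far half [-41.3 -27.6] mid -34.5 x far edge 51.1 x min -25.8 z 179.0
t 31.6 p [512.7 164.4 140.7] yaw 10.82 tilt [-1.000e-04  9.955e-01  9.430e-02  6.000e-04] F [-0.2  0.4 -2.2] T [ 0.02  0.   -0.01] w 0.159
delta [ -0.3  -0.4 -64.7] spin 0.0002
```

View pics/w15.png

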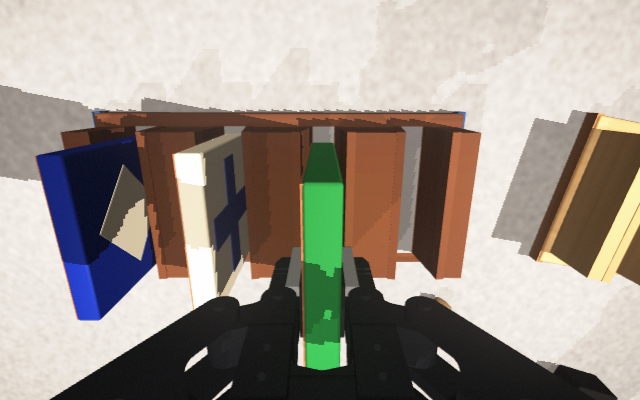

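Green is centred over its slot (gap −49.9 to −20.7, tile −41.3 to −27.6). Now I lower it.

Call:
step_arm(rows=[-0.5, -0.5, -8, 0, 0.05, 0, 0, -10, 0, 0.05, 0, 0, -10, 0, 0.05, 0, 0, -10, 0, 0.05, 0, 0, -9, 0, 0.05, 0, 0, -6, 0, 0.05, 0, 0, -3, 0, 0.05, 0, 0, -3, 0, 0.05, 0, 0, -2, 0, 0.05, 0, 0, -1, 0, 0.05, 0, 0, -1, 0, 0.05, 0, 0, 0, 0, 0.05])

```text
t: 32.8
eef_pos: [0.5119, 0.1638, 0.0772]
tool_rot: [-0.0, 0.996, 0.094, 0.0]
contact_force: [-0.2, 0.2, -2.4]
gripper_width: 0.155
```

Call:
step_arm(rows=[0, 0, -0.5, 0, 0.05, 0, 0, -0.5, 0, 0.05, 0, 0, -0.3, 0, 0.05, 0, 0, 0, 0, 0.05])

```text
t: 33.2
eef_pos: [0.5119, 0.1639, 0.0763]
tool_rot: [0.0, 0.996, 0.094, 0.0]
contact_force: [-1.7, -0.5, 4.3]
gripper_width: 0.163
```

Call:
step_arm(rows=[0, 0, -0.2, 0, 0.05, 0, 0, 0, 0, 0.2, 0, 0, 0, 0, 0.35, 0, 0, 0, 0, 0.4, 0, 0, 0, 0, 0.4, 0, 0, 10, 0, 0.4, 0, 0, 25, 0, 0.4, 0, 0, 35, 0, 0.4, 0, 0, 40, 0, 0.4, 0, 0, 40, 0, 0.4, 0, 0, 0, 0, 0.4, 0, 0, 0, 0, 0.4])

```text
t: 34.4
eef_pos: [0.5124, 0.164, 0.2271]
tool_rot: [-0.0, 0.996, 0.094, 0.001]
contact_force: [0.5, 0.1, -0.0]
gripper_width: 0.4
```

```bash
python3 chk.py tile_green 115 w16; python3 st.py 554.5 -142.3 136 0.3
```

```text
wall gaps [(np.float64(-119.3), np.float64(-89.9))] ends [-140.7475  140.3484]
tile score 0.59 y rng at far half [-41.9 -28. ] mid -34.9 x far edge 49.5 x min -49.8 z 114.3
t 34.5 p [511.1 163.4 224.9] yaw 10.82 tilt [ 3.000e-04  9.955e-01  9.430e-02 -7.000e-04] F [ 0.5 -0.9 -0.3] T [ 0.03 -0.03  0.05] w 0.399
delta [  43.4 -305.7  -88.9] spin -0.1836
```

View pics/w16.png

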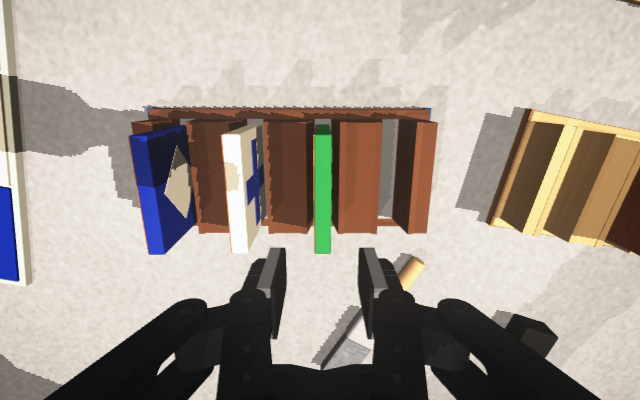

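Green stands at y −34.9, x −49.8 to 49.5, top at 114.3. Ochre is the last one.

Call:
step_arm(rows=[4.2, -25, 0, -0.02, 0.4, 4.2, -36, 0, -0.02, 0.4, 4.2, -38, 0, -0.02, 0.4, 4.2, -38, 0, -0.02, 0.4, 4.2, -38, 0, -0.02, 0.4, 4.2, -38, 0, -0.02, 0.4, 4.2, -38, -5, -0.02, 0.4, 4.2, -28, -10, -0.02, 0.4, 4.2, -18, -15, -0.02, 0.4, 4.8, -9.6, -20, -0.004, 0.4, 0, 0, -20, 0, 0.4, 0, 0, -15, 0, 0.4])

```text
t: 35.7
eef_pos: [0.5531, -0.1421, 0.1375]
tool_rot: [-0.001, 1.0, 0.002, -0.002]
contact_force: [-0.9, 0.9, 0.1]
gripper_width: 0.401
```

Call:
step_arm(rows=[0, 0, -4, 0, 0.4, 0, 0, 0, 0, 0.4, 0, 0, 0, 0, 0.4, 0, 0, 0, 0, 0.4])

```text
t: 36.1
eef_pos: [0.555, -0.1426, 0.1373]
tool_rot: [0.0, 1.0, 0.003, 0.001]
contact_force: [-0.4, 0.0, 0.4]
gripper_width: 0.398
```

```bash
python3 -c "
from m import *
tiles(['tile_ochre'],'w17')"; python3 st.py 554.5 -142.8 76 0.3
```

```text
tile_ochre 0.73 4907 z [0.0779 0.1142 0.1153] 4494
   rect (array([ 554.4373, -142.3628]), (99.6546859741211, 14.324845314025879), 0.2391483038663864) mean [ 559.212  -142.3467  114.2081]
t 36.2 p [ 554.9 -142.8  137.3] yaw 0.28 tilt [1.0e-04 1.0e+00 2.4e-03 7.0e-04] F [ 0.1 -0.2 -0.4] T [-0.02 -0.04 -0.01] w 0.402
delta [ -0.4  -0.  -61.3] spin 0.0004
```

View pics/w17.png

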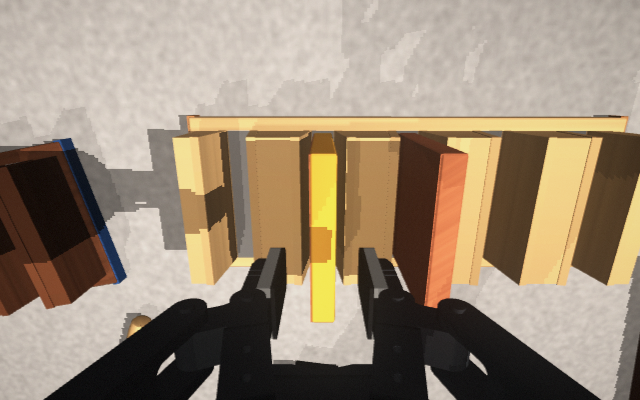

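The ochre tile is between the fingers at (322,235), with the plain terracotta one clear to the right.

Call:
step_arm(rows=[0, 0.4, -20, 0, 0.4, 0, 0, -25, 0, 0.4, 0, 0, -12, 0, 0.4, 0, 0, -4, 0, 0.4, 0, 0, 0, 0, 0.4, 0, 0, 0, 0, 0.1, 0, 0, 0, 0, 0.05, 0, 0, 0, 0, 0.05, 0, 0, 0, 0, 0.05, 0, 0, 0, 0, 0.05])

```text
t: 37.2
eef_pos: [0.5553, -0.1427, 0.0767]
tool_rot: [0.0, 1.0, 0.002, 0.001]
contact_force: [-1.8, -0.1, 6.1]
gripper_width: 0.163
```

Call:
step_arm(rows=[0, 0, 5, 0, 0.05, 0, 0, 15, 0, 0.05, 0, 0, 25, 0, 0.05, 0, 0, 30, 0, 0.05, 0, 0, 30, 0, 0.05, 0, 0, 20, 0, 0.05, 0, 0, 0, 0, 0.05, 0, 0, 0, 0, 0.05, 0, 0, 0, 0, 0.05])

```text
t: 38.1
eef_pos: [0.5532, -0.1421, 0.1992]
tool_rot: [-0.0, 1.0, 0.002, -0.001]
contact_force: [-0.4, -0.2, -3.5]
gripper_width: 0.155
```

```bash
python3 -c "
from m import *
tiles(['tile_ochre'],'w18',.22)"; python3 st.py 525.4 95.4 200 10.83
```

```text
tile_ochre 0.69 8479 z [0.1933 0.2365 0.2376] 7629
   rect (array([ 564.9758, -141.2795]), (75.08753204345703, 14.701354026794434), 0.08358859270811081) mean [ 570.5114 -141.3985  236.2106]
t 38.2 p [ 553.4 -142.2  199.1] yaw 0.27 tilt [-3.0e-04  1.0e+00  2.4e-03 -1.4e-03] F [-0.4 -0.2 -3.1] T [-0.01 -0.01  0.05] w 0.16
delta [-28.  237.6   0.9] spin 0.1842
```

View pics/w18.png

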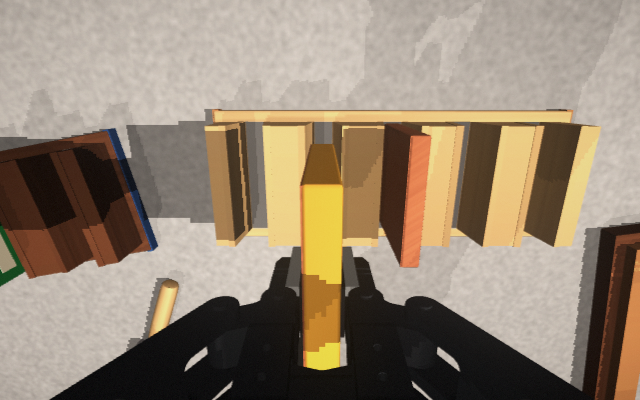

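Call:
step_arm(rows=[-3.5, 25, 0, 0.023, 0.05, -3.5, 36, 0, 0.023, 0.05, -3.5, 38, 0, 0.023, 0.05, -3.5, 38, 0, 0.023, 0.05, -3.5, 38, 0, 0.023, 0.05, -3.5, 33, 0, 0.023, 0.05, -3.5, 20, 0, 0.023, 0.05, -4, 10.1, 0, 0.023, 0.05, 0, 0, -10, 0, 0.05, 0, 0, -20, 0, 0.05, 0, 0, -20, 0, 0.05, 0, 0, -10, 0, 0.05])

```text
t: 39.4
eef_pos: [0.5249, 0.0928, 0.1382]
tool_rot: [0.001, 0.996, 0.093, -0.002]
contact_force: [-0.3, 0.1, -2.8]
gripper_width: 0.16
```

Call:
step_arm(rows=[0, 0, 0, 0, 0.05, 0, 0, 0, 0, 0.05, 0, 0, 0, 0, 0.05, 0, 0, 0, 0, 0.05])

```text
t: 39.8
eef_pos: [0.5266, 0.0957, 0.1415]
tool_rot: [-0.0, 0.996, 0.094, 0.001]
contact_force: [-0.7, -0.3, -2.6]
gripper_width: 0.158
```

```bash
python3 chk.py tile_ochre 179 w19; python3 st.py 525.7 95.6 76.3 10.83
```

```text
wall gaps [(np.float64(-119.9), np.float64(-90.7))] ends [-140.3207  111.4927]
tile score 0.57 y rng at far half [-111.3  -97.7] mid -104.5 x far edge 50.7 x min -24.9 z 179.1
t 39.9 p [526.3  95.8 141.2] yaw 10.82 tilt [-0.000e+00  9.955e-01  9.430e-02  6.000e-04] F [-0.8  0.4 -3.1] T [-0.01 -0.03  0.  ] w 0.155
delta [ -0.6  -0.2 -64.9] spin 0.0002
```

View pics/w19.png

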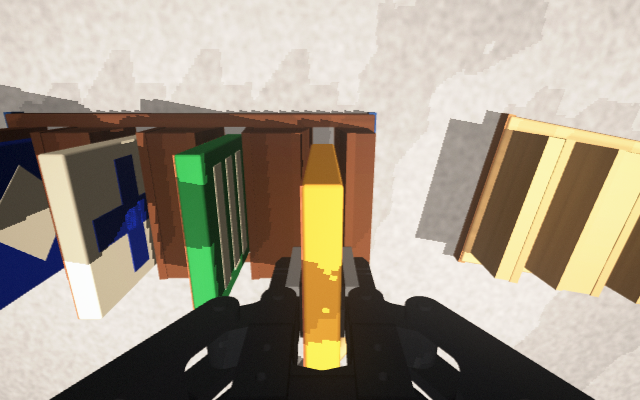

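Ochre is over the last slot (gap −119.9 to −90.7, tile mid −104.5). Now I lower it.

Call:
step_arm(rows=[-0.3, -0.5, -8, 0, 0.05, 0, 0, -10, 0, 0.05, 0, 0, -10, 0, 0.05, 0, 0, -10, 0, 0.05, 0, 0, -9, 0, 0.05, 0, 0, -6, 0, 0.05, 0, 0, -3, 0, 0.05, 0, 0, -3, 0, 0.05, 0, 0, -2, 0, 0.05, 0, 0, -1, 0, 0.05, 0, 0, -1, 0, 0.05, 0, 0, 0, 0, 0.05])

```text
t: 41.1
eef_pos: [0.5257, 0.0952, 0.0777]
tool_rot: [0.0, 0.996, 0.094, 0.0]
contact_force: [-0.7, -0.5, -3.2]
gripper_width: 0.159
```

Call:
step_arm(rows=[0, 0, -0.5, 0, 0.05, 0, 0, -0.5, 0, 0.05, 0, 0, -0.3, 0, 0.05, 0, 0, 0, 0, 0.05])

```text
t: 41.5
eef_pos: [0.5257, 0.0952, 0.0767]
tool_rot: [0.0, 0.996, 0.094, 0.0]
contact_force: [-1.2, -0.3, 2.8]
gripper_width: 0.16
```

Call:
step_arm(rows=[0, 0, -0.3, 0, 0.05, 0, 0, 0, 0, 0.2, 0, 0, 0, 0, 0.35, 0, 0, 0, 0, 0.4, 0, 0, 0, 0, 0.4, 0, 0, 10, 0, 0.4, 0, 0, 25, 0, 0.4, 0, 0, 35, 0, 0.4, 0, 0, 40, 0, 0.4, 0, 0, 40, 0, 0.4, 0, 0, 30, 0, 0.4, 0, 0, 0, 0, 0.4])

```text
t: 42.7
eef_pos: [0.5282, 0.0961, 0.2616]
tool_rot: [-0.001, 0.996, 0.094, 0.005]
contact_force: [0.4, 0.2, -0.2]
gripper_width: 0.399
```

Call:
step_arm(rows=[0, 20, 10, 0, 0.4, 0, 35, 0, 0, 0.4, -5, 35, 0, 0, 0.4, -5, 20, 0, 0, 0.4, 0, 0, 0, 0, 0.4, 0, 0, 0, 0, 0.4, 0, 0, 0, 0, 0.4])

```text
t: 43.4
eef_pos: [0.5159, 0.2036, 0.2658]
tool_rot: [0.0, 0.996, 0.093, -0.0]
contact_force: [-0.8, 0.3, -0.3]
gripper_width: 0.402
```

```bash
for t in blue white green ochre; do python3 chk.py tile_$t 115 w20_$t; done; python3 st.py; python3 -c "
from h import *
save('side','si20.png');save('scene','sc20.png')"
```

```text
wall gaps [] ends [-140.5195  140.0367]
tile score 0.79 y rng at far half [ 98.4 112.4] mid 105.4 x far edge 49.0 x min -51.6 z 114.3
wall gaps [] ends [-140.41    140.2593]
tile score 0.57 y rng at far half [28.  41.9] mid 35.0 x far edge 49.8 x min -50.0 z 114.3
wall gaps [] ends [-140.4047  139.9483]
tile score 0.61 y rng at far half [-41.4 -27.6] mid -34.5 x far edge 49.7 x min -50.4 z 114.2
wall gaps [] ends [-140.2904  140.0602]
tile score 0.68 y rng at far half [-111.1  -97.4] mid -104.3 x far edge 49.6 x min -50.3 z 114.2
t 43.8 p [515.7 204.9 266. ] yaw 10.79 tilt [0.     0.9956 0.094  0.    ] F [0.1 0.  0. ] T [ 0.06 -0.01 -0.  ] w 0.401
```

View pics/w20_ochre.png

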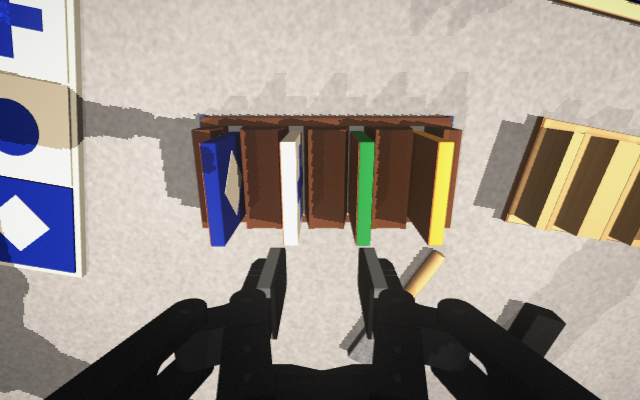

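View pics/si20.png

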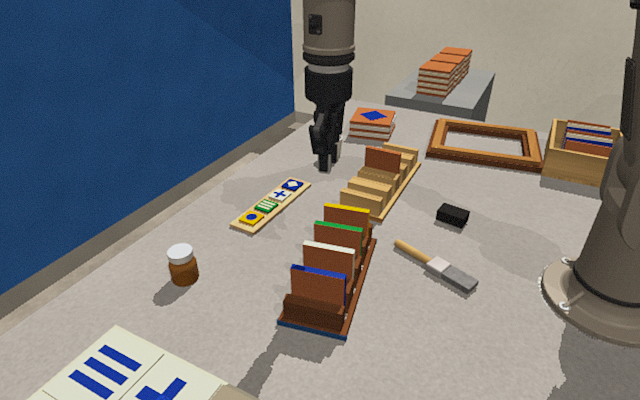

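View pics/sc20.png

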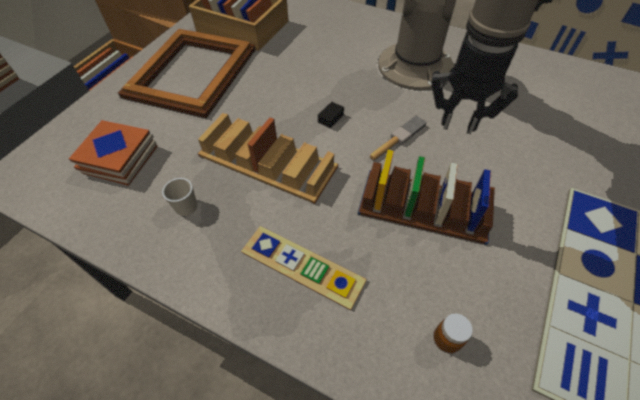

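All four tiles stand upright and fully down. From the robot's left they are blue (220,190), white (290,185), green (363,190) and ochre (440,190) in the wrist view. The plain tile is still in the drying rack, and the gripper is clear.

```bash
python3 -c "
from station import bot
print(bot.hand_in())"
```

```text
the job is handed in; nothing more can be done
None
```

I moved the four tiles one at a time and handed the job in at about 44 s. The samples read ochre, green, white, blue from the robot's left, so the crate now holds blue, white, green, ochre from the robot's left. The plain terracotta tile stayed in the drying rack.

Each tile was lowered to a light contact of about 3–8 N before I let go. The last wrist-camera check put the tiles at y = 105, 35, −35 and −104 mm in the crate, with all tops at about 114 mm, so they are upright and fully down. White, green and ochre are centred along their slots to within about 0.5 mm, and blue sits about 1.3 mm toward the robot. The scene and side views agreed with this, and no check failed.

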